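# Put the microscope optics away in their tray

### The arm

A 6-joint arm with a two-finger parallel gripper is mounted at the origin on the work surface. World frame = base frame: x ahead of the robot, y to its left, z up, the work surface at z = 0. Lengths are in m, angles in degrees, forces in N, time in s.
With the tool pointing down it reaches from about 0.4 to 0.825 m from the base axis. Payload 7 kg.
Tool frame: the origin (TCP) lies midway between the tips of the shut fingers; the grasp point (between the pads) lies 19 mm behind it; z points along the fingers, y is the line along which they close (so a half turn about z gives the same grasp; the last joint's range is limited). The gripper opens to 88 mm and grips with 3 to 60 N. Pads are 19 mm wide; open, the fingers measure 130 mm over their backs; the gripper's body (78 mm by 193 mm) begins 47 mm behind the grasp point.
Start: joints at [93.226, 20.546, 0.682, 0, -70.136, -16.507], TCP at [0.155, 0.657, 0.227] pointing down, gripper open.
Joint ranges: [-176.03, 176.03], [-82.01, 121.73], [-58.28, 71.71], [-173.87, 95.51], [-174.79, -0.11], [-173.66, 173.66]. Speed limits (degrees/s): [136.94, 136.94, 172.46, 180, 180, 180].

### API

Orientations are given as [roll, pitch, yaw] about the fixed x, y, z axes, in that order (R = Rz(yaw) Ry(pitch) Rx(roll)).
In Python, from plant import r gives the robot as it stands. The module is installed in compiled form; this text tells all that it offers.
- The arm moves only by the tool play_rows, never from a script. Its argument "rows" is a list of rows, each an object with "slide": the shift along the tool's x, y, z as a fraction of full scale, a list of three; "delta_rot": the turn, a rotation vector about the tool's x, y, z as a fraction of full scale, a list of three; "fingers": the opening, from -1 (shut) to 1 (fully open). In form: [{"slide": [x, y, z], "delta_rot": [rx, ry, rz], "fingers": fingers}, ...]. A call has 1 to 8 rows; each row shifts and turns the commanded pose from where the row before left it, along the tool's axes as they then stand; what a row does not reach is not made up. Full scale, the value 1, is 0.15 m for a shift and 0.08 rad for a turn. A row lasts 1/8 s, in which the tool goes at most 62.5 mm and 10.7 degrees, less where a joint would pass 70% of its speed; a pose out of reach is approached as far as the arm can. A call with a number of a shift or a turn outside -1 to 1 is refused whole. A call with a gripper value outside its range is refused whole. The fingers move at their own pace and stop on an object; "squeeze" is the grip in N (left out, the last holds). Time passes only in rows, so rows that do not move let the fingers close. It gives the time, the measured TCP pose, the force, the opening and the grip force at its end, in the units of the state.
- r.get_state(): the state, without advancing time (a new reading comes with each control period).
- r.capture(name): name is "scene" or "top" or "wrist"; returns a dict with "image" (480x640x3 uint8, blue, green, red), "fx", "fy", "cx", "cy" (pixels), "R" (3x3) and "t" (3): a world point X has camera coordinates R X + t; the wrist camera has in their place "T_tool_cam" (4x4, takes a point from camera to tool coordinates, whose origin is the TCP and whose axes are the flange's). Camera axes: x right, y down, z forward; pixel columns grow to the right and rows downward; lengths in m; the calibration is good to about 2 mm. A picture is of the moment at which its call begins: read the wrist's pose just before it. There is no depth.
- r.close_job(): hands the job in; it is judged then, once.
The state is a dict: "time_s": time; "joints": joint angles; "qd": joint speeds; "joint_torque": joint torques, N m; "tcp_pos": TCP position; "eef_rot": TCP orientation; "contact_force": force on the tool from outside, world axes, zero at the start; "moment": the same for the moment, N m; "gripper_width": finger opening in m; "gripper_force": force on a finger pad.
Only numpy, scipy, OpenCV 4.12 (cv2) and the standard library are available. Lean on these libraries where they do the work, as an engineer would, in place of code of your own. Each camera call takes 0.05 s, during which the arm holds its last target. There are 200 camera calls.

### The job

Put the stereo microscope's four loose optical parts away in the white storage tray, each standing upright in the recess made for it: the eyepiece in the smallest round one, the tall objective in the middle round one, the wide objective in the largest round one and the camera in the square one. Set each down gently, without dropping it or knocking it over. Leave the specimen jar and the mains plug adapter, which are not optics, where they stand.

Things in the scene. Friction and masses are not known exactly. Their poses are not given: they have to be found in the camera images.
- eyepiece_mid (a point): Eyepiece, 56 mm tall: bare metal tube foot 30 mm in diameter (lowest 16 mm), black body 34 mm in diameter (16 to 46 mm up), rubber eyecup 40 mm in diameter on top (46 to 56 mm up) with a round lens. This point is its centre, 28 mm above its underside. Starts standing upright on the bench; z is its upright axis. About 90 g.
- tall_objective_mid (a point): Tall objective lens, 66 mm tall: white barrel 46 mm in diameter (lowest 42 mm), black nose 38 mm in diameter above it with a round lens on top. This point is its centre, 33 mm above its underside. Starts standing upright on the bench; z is its upright axis. About 220 g.
- wide_objective_mid (a point): Wide objective lens, 48 mm tall: black barrel 62 mm in diameter (lowest 38 mm), 56 mm above that, with a large round lens on top. This point is its centre, 24 mm above its underside. Starts standing upright on the bench; z is its upright axis. About 350 g.
- camera_mid (a point): Microscope camera: white block 44 mm square and 40 mm tall with a round black mount on top, 30 mm in diameter and 12 mm high, with a lens in it; 52 mm tall in all. This point is its centre, 26 mm above its underside; x and y are square to the block's sides. Starts standing upright on the bench; z is its upright axis. About 140 g.
- jar_mid (a point): Specimen jar, a look-alike that stays where it is: glass, 44 mm in diameter, with a flat black screw lid 46 mm in diameter and no lens; 62 mm tall. This point is its centre, 31 mm above its underside. Starts standing upright on the bench; z is its upright axis.
- adapter_mid (a point): Mains plug adapter, a look-alike that stays where it is: white block 44 mm square and 42 mm tall with two thin steel pins 16 mm long standing on top, no round mount. This point is the centre of the block, 21 mm above its underside. Starts standing upright on the bench; z is its upright axis.
- nest_eyepiece_floor (a point): Fixed grey nest, 96 mm square, one of four in the white tray (two by two, 100 mm apart, order varies). Its top is 14 mm above the bench, level with the tray rim. One central recess 6 mm deep with a dark floor, round, 46 mm in diameter (the smallest round one): for the eyepiece. This point: centre of the recess floor, 8 mm above the bench; z up, x and y along the nest's sides.
- nest_tall_floor (a point): Fixed grey nest, 96 mm square, one of four in the white tray (two by two, 100 mm apart, order varies). Its top is 14 mm above the bench, level with the tray rim. One central recess 6 mm deep with a dark floor, round, 62 mm in diameter (the middle round one): for the tall objective. This point: centre of the recess floor, 8 mm above the bench; z up, x and y along the nest's sides.
- nest_wide_floor (a point): Fixed grey nest, 96 mm square, one of four in the white tray (two by two, 100 mm apart, order varies). Its top is 14 mm above the bench, level with the tray rim. One central recess 6 mm deep with a dark floor, round, 78 mm in diameter (the largest round one): for the wide objective. This point: centre of the recess floor, 8 mm above the bench; z up, x and y along the nest's sides.
- nest_camera_floor (a point): Fixed grey nest, 96 mm square, one of four in the white tray (two by two, 100 mm apart, order varies). Its top is 14 mm above the bench, level with the tray rim. One central recess 6 mm deep with a dark floor, 60 mm square with its sides along x and y: for the camera, turned square to it either way round. This point: centre of the recess floor, 8 mm above the bench; z up, x and y along the nest's sides.

How it is judged (in metres and radians):
At the end, for the whole second after the job is handed in: Each of the four parts stands upright (within 0.1 rad) on the floor of its own recess (seen from above within 12 mm of its centre, height right to 3 mm), released and at rest; the jar and the adapter are within 20 mm of where they started (horizontal distance between eyepiece_mid and nest_eyepiece_floor below 0.012 m and z of eyepiece_mid in the frame of nest_eyepiece_floor between 0.025 and 0.031 m and angle between each of eyepiece_mid, tall_objective_mid, wide_objective_mid, camera_mid's own z axis and vertical below 0.1 rad and linear speed of each of eyepiece, tall_objective, wide_objective, camera below 0.02 m/s and angular speed of each of eyepiece, tall_objective, wide_objective, camera below 0.2 rad/s and horizontal distance between tall_objective_mid and nest_tall_floor below 0.012 m and z of tall_objective_mid in the frame of nest_tall_floor between 0.03 and 0.036 m and horizontal distance between wide_objective_mid and nest_wide_floor below 0.012 m and z of wide_objective_mid in the frame of nest_wide_floor between 0.021 and 0.027 m and horizontal distance between camera_mid and nest_camera_floor below 0.012 m and z of camera_mid in the frame of nest_camera_floor between 0.023 and 0.029 m and distance of each of jar_mid, adapter_mid from where it was at the start of the episode below 0.02 m); the robot touches nothing.
It fails at once if the eyepiece is dropped, thrown or knocked over (moves faster than 0.6 m/s without being held) (linear speed of eyepiece above 0.6 m/s and contact force between the fingers and eyepiece below 0.05 N).
It fails at once if the tall objective is dropped, thrown or knocked over (moves faster than 0.6 m/s without being held) (linear speed of tall_objective above 0.6 m/s and contact force between the fingers and tall_objective below 0.05 N).
It fails at once if the wide objective is dropped, thrown or knocked over (moves faster than 0.6 m/s without being held) (linear speed of wide_objective above 0.6 m/s and contact force between the fingers and wide_objective below 0.05 N).
It fails at once if the camera is dropped, thrown or knocked over (moves faster than 0.6 m/s without being held) (linear speed of camera above 0.6 m/s and contact force between the fingers and camera below 0.05 N).
It fails at once if the jar or the adapter is moved more than 20 mm from its place (distance of any of jar_mid, adapter_mid from where it was at the start of the episode above 0.02 m).
It also fails if it takes over 99 s, if anything falls off the work surface, if the arm or the gripper's body presses on something with over 40 N, if the wrist force passes 120 N, or if a joint passes its speed limit or range.

## Working session

There is one attempt and no reset: what is moved stays moved. The work goes in short steps, Python scripts to look and compute and a tool call to move; the robot and the scene stay as the last step left them, time stands still between calls to the robot, and variables do not carry over. Pictures are saved under pics/ and viewed, at most 14 in all, crops included, and the job is handed in when it is done.

Besides the shell and the picture viewer there is one more tool, called after ">>>" by a JSON object that holds its "op" and its "data", one argument or row to a line. play_rows: Moves the arm, as the interface text tells. Shift numbers are shares of 0.15 m and turn numbers shares of 0.08 rad, none past 1 either way. Its arguments: {"type":"object","properties":{"rows":{"type":"array"},"squeeze":{"type":"number"}},"required":["rows"]}

```bash
mkdir -p pics
python3 - <<'E'
from plant import r
import cv2
s=r.get_state();print(s)
for n in("top","scene"):
    c=r.capture(n);cv2.imwrite(f"pics/{n}0.png",c["image"]);print(n,{k:c[k] for k in c if k!="image"})
E
```

```text
{'time_s': 0.0, 'joints': array([ 9.32271818e+01,  2.05938584e+01,  6.34069325e-01, -1.88429918e-02,
       -7.01365284e+01, -1.65059742e+01]), 'qd': array([ 0.01973516,  0.04687407, -0.01389251, -0.02659964,  0.0286041 ,
       -0.05132577]), 'joint_torque': array([ 1.11887985e-03, -5.82712805e+01,  2.93059409e+01,  6.99733749e+00,
        6.94596136e-03, -1.58343018e-04]), 'tcp_pos': array([0.15497282, 0.65646848, 0.22560161]), 'eef_rot': array([ 1.79902619e+02, -1.03842731e-02, -1.32852010e+01]), 'contact_force': array([ 0.62161045, -0.3259831 , -0.06784857]), 'moment': array([ 0.01243666,  0.00869776, -0.03553539]), 'gripper_force': 0.0, 'gripper_width': 0.08760902880053119}
top {'fx': 466.84673297577234, 'fy': 466.84673297577234, 'cx': 307.57313692795844, 'cy': 239.19382017502664, 'R': array([[-1.21129615e-01, -9.92636270e-01, -9.23065514e-04],
       [-9.71131053e-01,  1.18697789e-01, -2.06918614e-01],
       [ 2.05504487e-01, -2.41675546e-02, -9.78357723e-01]]), 't': array([0.06172869, 0.54175958, 0.86776117])}
scene {'fx': 464.4157603908722, 'fy': 464.4157603908722, 'cx': 319.55621284968214, 'cy': 242.46406980722676, 'R': array([[ 0.63929082,  0.76891451,  0.00881587],
       [ 0.47103091, -0.38251103, -0.79486804],
       [-0.6078134 ,  0.51230439, -0.60671829]]), 't': array([-0.32925601, -0.20906724,  1.53224017])}
```

View pics/top0.png

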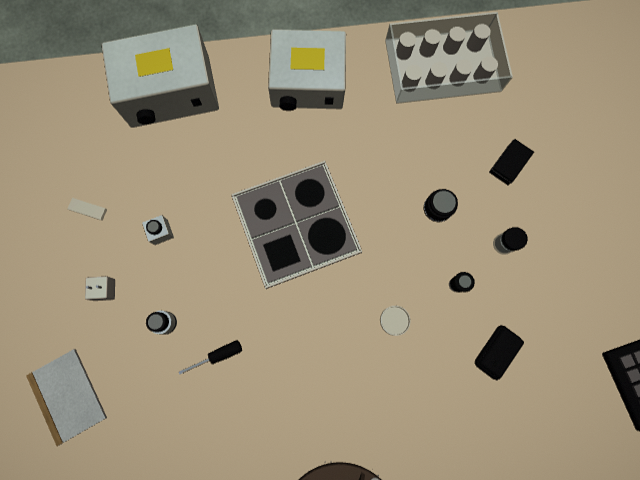

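View pics/scene0.png

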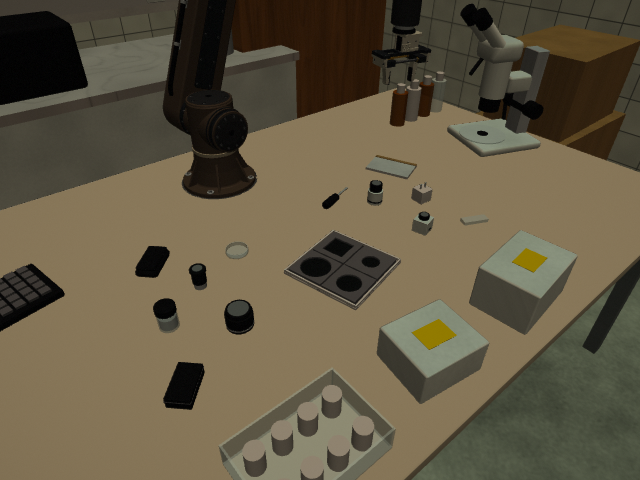

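```bash
cat > h.py <<'E'
import numpy as np,cv2
from scipy.spatial.transform import Rotation as Ro
from plant import r
def cast(c,uv,z,R=None,t=None):
    R=c["R"] if R is None else R; t=c["t"] if t is None else t
    d=R.T@np.array([(uv[0]-c["cx"])/c["fx"],(uv[1]-c["cy"])/c["fy"],1]); o=-R.T@t
    return (o+d*(z-o[2])/d[2])[:2]
def wrist():
    s=r.get_state();c=r.capture("wrist")
    T=np.eye(4);T[:3,:3]=Ro.from_euler("xyz",s["eef_rot"],degrees=True).as_matrix();T[:3,3]=s["tcp_pos"]
    M=np.linalg.inv(T@c["T_tool_cam"]);c["R"],c["t"]=M[:3,:3],M[:3,3]
    return s,c
E
python3 - <<'E'
from h import *
c=r.capture("top");g=cv2.cvtColor(c["image"],cv2.COLOR_BGR2GRAY)
cs,_=cv2.findContours((g<45).astype(np.uint8),cv2.RETR_EXTERNAL,cv2.CHAIN_APPROX_NONE)
for k in cs:
    a=cv2.contourArea(k)
    if a<100 or a>6000:continue
    (x,y),rad=cv2.minEnclosingCircle(k);m=cv2.minAreaRect(k)
    print(np.round([x,y,rad,a]),m[1],round(m[2],1),"z.014",cast(c,(x,y),.014).round(3),"z.05",cast(c,(x,y),.05).round(3))
for n,p,z in[("eye",(464,281),.056),("tall",(157,321),.066),("wide",(442,203),.048),("cam",(154,227),.052),("jar",(514,238),.06),("adap",(99,283),.042)]:
    q=cast(c,p,z);print(n,q.round(3),np.hypot(*q).round(3))
tc=[cast(c,p,.014) for p in[(234,196),(325,164),(360,251),(267,287)]];print(np.round(tc,3))
for i in range(4):
    d=tc[(i+1)%4]-tc[i];print(np.linalg.norm(d).round(3),np.degrees(np.arctan2(d[1],d[0])).round(1))
_,w=wrist();print(w["T_tool_cam"].round(3),w["fx"])
E
```

```text
[340. 479.  41. 112.] (16.0, 81.0) 90.0 z.014 [ 0.092 -0.009] z.05 [ 0.102 -0.008]
[224. 352.  17. 363.] (12.16580581665039, 34.42840576171875) 65.6 z.014 [0.349 0.185] z.05 [0.349 0.179]
[ 635.  385.   45. 1521.] (90.0, 37.0) 90.0 z.014 [ 0.189 -0.602] z.05 [ 0.196 -0.578]
[ 500.  352.   27. 1423.] (30.78586196899414, 49.64566421508789) 33.7 z.014 [ 0.282 -0.354] z.05 [ 0.285 -0.34 ]
[157. 322.  11. 322.] (19.0, 22.0) 90.0 z.014 [0.424 0.314] z.05 [0.421 0.303]
[462. 282.  12. 346.] (19.0, 23.0) 90.0 z.014 [ 0.427 -0.305] z.05 [ 0.424 -0.293]
[281. 253.  20. 782.] (28.558040618896484, 29.260290145874023) 69.4 z.014 [0.533 0.052] z.05 [0.526 0.051]
[514. 238.  13. 424.] (22.0, 24.0) 90.0 z.014 [ 0.504 -0.43 ] z.05 [ 0.498 -0.413]
[154. 227.   8. 151.] (14.758047103881836, 13.416406631469727) 26.6 z.014 [0.619 0.31 ] z.05 [0.609 0.299]
[ 326.  236.   19. 1018.] (35.0, 37.0) 90.0 z.014 [ 0.557 -0.045] z.05 [ 0.55  -0.043]
[265. 208.  11. 329.] (20.0, 21.0) 90.0 z.014 [0.631 0.076] z.05 [0.62  0.074]
[440. 206.  17. 764.] (28.991374969482422, 33.941123962402344) 45.0 z.014 [ 0.592 -0.292] z.05 [ 0.583 -0.28 ]
[309. 192.  14. 594.] (27.0, 28.0) 90.0 z.014 [ 0.654 -0.021] z.05 [ 0.643 -0.02 ]
[512. 162.  24. 966.] (24.76074981689453, 42.08164978027344) 35.5 z.014 [ 0.669 -0.461] z.05 [ 0.657 -0.443]
[146. 117.  10. 228.] (15.124707221984863, 18.248287200927734) 80.5 z.014 [0.87  0.315] z.05 [0.85  0.303]
[288. 103.   9. 194.] (13.0, 17.0) 90.0 z.014 [0.865 0.001] z.05 [0.846 0.002]
eye [ 0.426 -0.296] 0.519
tall [0.421 0.298] 0.515
wide [ 0.589 -0.285] 0.654
cam [0.608 0.298] 0.677
jar [ 0.498 -0.409] 0.644
adap [0.511 0.415] 0.658
[[ 0.666  0.138]
 [ 0.713 -0.063]
 [ 0.516 -0.11 ]
 [ 0.466  0.088]]
0.206 -76.6
0.203 -166.5
0.204 104.3
0.206 13.9
[[-0.001 -0.96  -0.278  0.076]
 [ 1.    -0.001 -0.001 -0.   ]
 [ 0.001 -0.278  0.96  -0.158]
 [ 0.     0.     0.     1.   ]] 399.46168477856696
```

>>> {"op": "play_rows", "data": {
  "rows": [
    {"slide": [0.35, 0.16, 0], "delta_rot": [0, 0, 0], "fingers": 1},
    {"slide": [0.35, 0.16, 0], "delta_rot": [0, 0, 0], "fingers": 1},
    {"slide": [0.35, 0.16, 0], "delta_rot": [0, 0, 0], "fingers": 1},
    {"slide": [0.35, 0.16, 0], "delta_rot": [0, 0, 0], "fingers": 1},
    {"slide": [0.35, 0.16, 0], "delta_rot": [0, 0, 0], "fingers": 1},
    {"slide": [0.35, 0.16, 0], "delta_rot": [0, 0, 0], "fingers": 1},
    {"slide": [0.35, 0.16, 0], "delta_rot": [0, 0, 0], "fingers": 1},
    {"slide": [0.35, 0.16, 0], "delta_rot": [0, 0, 0], "fingers": 1}
  ]
}}

```text
time_s: 1.2
tcp_pos: [0.521, 0.3722, 0.2266]
eef_rot: [-180.0, 0.0, -13.3]
contact_force: [0.5, 0.7, 0.3]
gripper_width: 0.0878
gripper_force: 0.0
```

>>> {"op": "play_rows", "data": {
  "rows": [
    {"slide": [0.35, 0.16, 0], "delta_rot": [0, 0, 0], "fingers": 1},
    {"slide": [0.2, 0.16, 0], "delta_rot": [0, 0, 0], "fingers": 1},
    {"slide": [0, 0, 0], "delta_rot": [0, 0, 0], "fingers": 1}
  ]
}}

```text
time_s: 1.58
tcp_pos: [0.5904, 0.3054, 0.2259]
eef_rot: [179.9, 0.0, -13.5]
contact_force: [0.0, 0.5, 0.1]
gripper_width: 0.0872
gripper_force: 0.0
```

Run:
```python
from h import *
s,c=wrist();cv2.imwrite("pics/w1.png",c["image"]);print(s["time_s"],s["tcp_pos"],s["eef_rot"],s["joints"])
```

```text
1.575 [0.59043867 0.30535308 0.22587863] [ 1.79938847e+02  3.17299544e-02 -1.34912436e+01] [ 4.41204876e+01  1.96509285e+01 -7.31238846e-01  6.35830823e-03
 -6.96864689e+01  3.23860748e+01]
```

View pics/w1.png

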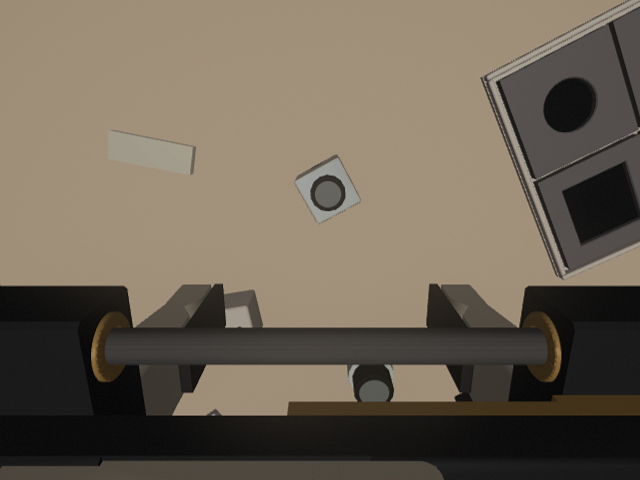

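The view shows the camera block (top corners about (338,156), (360,199), (318,222), (297,181), mount at (328,192)), the eyepiece nest (570,104) and the square nest (600,203).

```bash
cat >> h.py <<'E'
def go(x,y,s):
    "tool-axis shares needed to reach x,y"
    d=Ro.from_euler("xyz",s["eef_rot"],degrees=True).as_matrix().T@np.array([x-s["tcp_pos"][0],y-s["tcp_pos"][1],0])
    return (d/.15).round(2),"tcp",s["tcp_pos"].round(4),"yaw",s["eef_rot"][2].round(2),"t",s["time_s"]
E
python3 - <<'E'
from h import *
s,c=wrist()
q=np.array([cast(c,p,.04) for p in[(338,156),(360,199),(318,222),(297,181)]])
for i in range(4):
    d=q[(i+1)%4]-q[i];print(np.linalg.norm(d).round(3),np.degrees(np.arctan2(d[1],d[0])).round(1))
print(q.mean(0),"mount",cast(c,(328,192),.052))
print("eye nest",cast(c,(570,104),.011))
e=[cast(c,p,.014) for p in[(485,78),(560,278)]];d=e[1]-e[0];print(e,np.degrees(np.arctan2(d[1],d[0])))
print(go(*cast(c,(328,192),.052),s))
E
```

```text
0.042 -165.6
0.042 105.8
0.04 12.7
0.041 -72.4
[0.60854678 0.30003172] mount [0.60879379 0.30024966]
eye nest [0.62836566 0.07527406]
[array([0.66728684, 0.14686531]), array([0.46530402, 0.09767531])] -166.3128799330458
(array([ 0.13,  0.01, -0.  ]), 'tcp', array([0.5897, 0.3066, 0.226 ]), 'yaw', np.float64(-13.42), 't', 1.625)
```

>>> {"op": "play_rows", "data": {
  "rows": [
    {"slide": [0.13, 0.01, 0], "delta_rot": [0, 0, 0], "fingers": 1},
    {"slide": [0, 0, 0.13], "delta_rot": [0, 0, -1], "fingers": 1},
    {"slide": [0, 0, 0.13], "delta_rot": [0, 0, -1], "fingers": 1},
    {"slide": [0, 0, 0.13], "delta_rot": [0, 0, -1], "fingers": 1},
    {"slide": [0, 0, 0.13], "delta_rot": [0, 0, -1], "fingers": 1},
    {"slide": [0, 0, 0.13], "delta_rot": [0, 0, -1], "fingers": 1},
    {"slide": [0, 0, 0.13], "delta_rot": [0, 0, -1], "fingers": 1},
    {"slide": [0, 0, 0], "delta_rot": [0, 0, 0], "fingers": 1}
  ]
}}

```text
time_s: 2.68
tcp_pos: [0.6068, 0.302, 0.1078]
eef_rot: [179.9, 0.2, 14.2]
contact_force: [-0.3, -0.4, 0.0]
gripper_width: 0.0876
gripper_force: 0.0
```

Run:
```python
from h import *
s,c=wrist();cv2.imwrite("pics/w2.png",c["image"])
print(go(.6087,.3002,s))
```

```text
(array([ 0.01,  0.01, -0.  ]), 'tcp', array([0.6068, 0.302 , 0.1078]), 'yaw', np.float64(14.25), 't', 2.675)
```

View pics/w2.png

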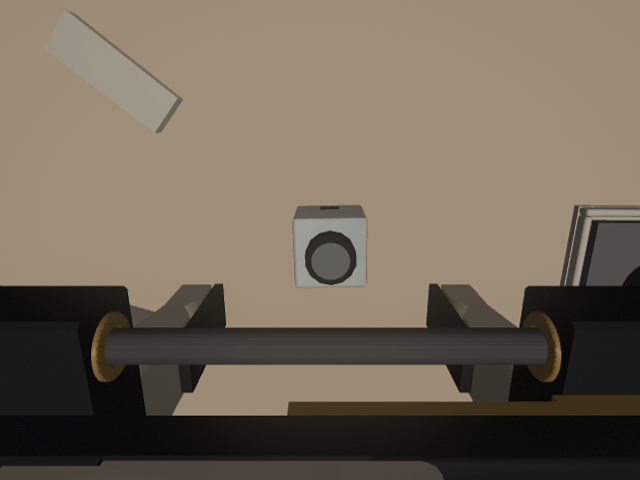

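The block is square to the gripper, with its mount at (331,258) between the fingers; I descend and grip.

>>> {"op": "play_rows", "data": {
  "rows": [
    {"slide": [0.01, 0.01, 0.25], "delta_rot": [0, 0, 0], "fingers": 1},
    {"slide": [0, 0, 0.25], "delta_rot": [0, 0, 0], "fingers": 1},
    {"slide": [0, 0, 0.16], "delta_rot": [0, 0, 0], "fingers": 1},
    {"slide": [0, 0, 0], "delta_rot": [0, 0, 0], "fingers": 1},
    {"slide": [0, 0, 0], "delta_rot": [0, 0, 0], "fingers": -0.2},
    {"slide": [0, 0, 0], "delta_rot": [0, 0, 0], "fingers": -0.2},
    {"slide": [0, 0, 0], "delta_rot": [0, 0, 0], "fingers": -0.2},
    {"slide": [0, 0, 0], "delta_rot": [0, 0, 0], "fingers": -0.2}
  ],
  "squeeze": 20
}}

```text
time_s: 3.72
tcp_pos: [0.6097, 0.301, 0.0112]
eef_rot: [-180.0, -0.0, 14.2]
contact_force: [1.0, 0.2, 0.2]
gripper_width: 0.0533
gripper_force: 0.0
```

>>> {"op": "play_rows", "data": {
  "rows": [
    {"slide": [0, 0, 0], "delta_rot": [0, 0, 0], "fingers": -0.4},
    {"slide": [0, 0, 0], "delta_rot": [0, 0, 0], "fingers": -0.4},
    {"slide": [0, 0, 0], "delta_rot": [0, 0, 0], "fingers": -0.4}
  ]
}}

```text
time_s: 4.1
tcp_pos: [0.6095, 0.3008, 0.0108]
eef_rot: [180.0, -0.0, 14.2]
contact_force: [-0.7, -1.6, 4.1]
gripper_width: 0.0438
gripper_force: 20.0
```

>>> {"op": "play_rows", "data": {
  "rows": [
    {"slide": [0, 0, -0.2], "delta_rot": [0, 0, 0], "fingers": -0.4},
    {"slide": [0, 0, -0.3], "delta_rot": [0, 0, 0], "fingers": -0.4},
    {"slide": [-0.18, 0.3, -0.1], "delta_rot": [0, 0, 0], "fingers": -0.4},
    {"slide": [-0.18, 0.3, 0], "delta_rot": [0, 0, 0], "fingers": -0.4},
    {"slide": [-0.18, 0.3, 0], "delta_rot": [0, 0, 0], "fingers": -0.4},
    {"slide": [-0.18, 0.3, 0], "delta_rot": [0, 0, 0], "fingers": -0.4},
    {"slide": [-0.2, 0.29, 0], "delta_rot": [0, 0, 0], "fingers": -0.4},
    {"slide": [0, 0, 0], "delta_rot": [0, 0, 0], "fingers": -0.4}
  ]
}}

```text
time_s: 5.1
tcp_pos: [0.5285, 0.0474, 0.1003]
eef_rot: [-180.0, 0.1, 14.0]
contact_force: [0.7, -0.3, -2.1]
gripper_width: 0.0438
gripper_force: 20.0
```

Run:
```python
from h import *
s,c=wrist();cv2.imwrite("pics/w3.png",c["image"])
print(go(.530,.050,s),s["gripper_width"])
```

```text
(array([ 0.01, -0.01, -0.  ]), 'tcp', array([0.5285, 0.0474, 0.1003]), 'yaw', np.float64(14.02), 't', 5.1) 0.043785404393966915
```

View pics/w3.png

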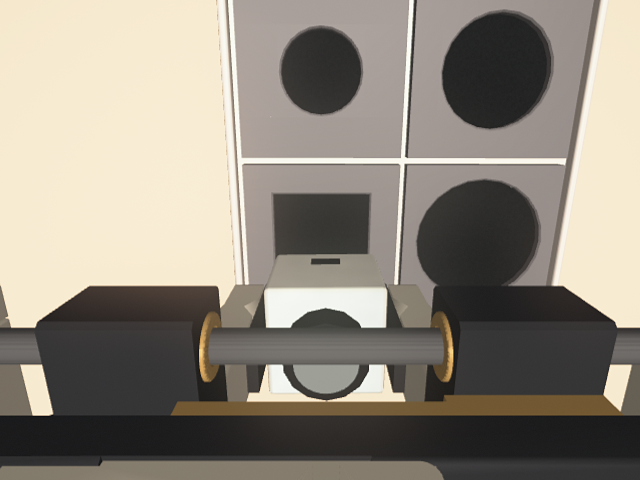

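The held block sits square; the square recess's far edge runs (273,194)–(370,194), the eyepiece recess is at (321,70), tall at (497,69), wide at about (478,238), tray cross at (404,160).

Run:
```python
from h import *
s,c=wrist()
print("eye",cast(c,(321,70),.012),"tall",cast(c,(497,69),.012),"cross",cast(c,(404,160),.014))
a,b=cast(c,(273,194),.014),cast(c,(370,194),.014)
print(a,b,np.linalg.norm(a-b)); 
u=(b-a)/np.linalg.norm(b-a);v=np.array([u[1],-u[0]]);print("yaw",np.degrees(np.arctan2(-u[0],u[1]))+180)
m=(a+b)/2; print([ (m+k*.03*v) for k in(1,-1)])
m=m+.03*v if (m+.03*v)[0]<m[0] else m-.03*v
print("cam nest",m,go(*m,s))
print("wide left/right at row238", cast(c,(417,238),.014),cast(c,(540,238),.014))
```

```text
eye [0.63081963 0.07701417] tall [ 0.65568365 -0.02042654] cross [0.59388864 0.01643014]
[0.55456796 0.08870179] [0.56905528 0.03067507] 0.05980787347239229
yaw 14.0182454551001
[array([0.53270506, 0.0524215 ]), array([0.59091818, 0.06695536])]
cam nest [0.53270506 0.0524215 ] (array([ 0.02, -0.02,  0.  ]), 'tcp', array([0.5299, 0.0489, 0.1006]), 'yaw', np.float64(14.08), 't', 5.15)
wide left/right at row238 [ 0.54912417 -0.00601528] [ 0.5680785  -0.08192174]
```

>>> {"op": "play_rows", "data": {
  "rows": [
    {"slide": [0.02, -0.02, 0.2], "delta_rot": [0, 0, 0], "fingers": -0.4},
    {"slide": [0, 0, 0.2], "delta_rot": [0, 0, 0], "fingers": -0.4},
    {"slide": [0, 0, 0.08], "delta_rot": [0, 0, 0], "fingers": -0.4},
    {"slide": [0, 0, 0.04], "delta_rot": [0, 0, 0], "fingers": -0.4},
    {"slide": [0, 0, 0.01], "delta_rot": [0, 0, 0], "fingers": -0.4},
    {"slide": [0, 0, 0], "delta_rot": [0, 0, 0], "fingers": -0.4}
  ]
}}

```text
time_s: 5.95
tcp_pos: [0.5333, 0.0543, 0.0218]
eef_rot: [-180.0, -0.1, 14.2]
contact_force: [-1.1, 0.0, -0.9]
gripper_width: 0.0439
gripper_force: 20.0
```

>>> {"op": "play_rows", "data": {
  "rows": [
    {"slide": [0, 0, 0.01], "delta_rot": [0, 0, 0], "fingers": -0.4},
    {"slide": [0, 0, 0.005], "delta_rot": [0, 0, 0], "fingers": -0.4},
    {"slide": [0, 0, 0], "delta_rot": [0, 0, 0], "fingers": -0.4}
  ]
}}

```text
time_s: 6.32
tcp_pos: [0.5328, 0.0539, 0.0189]
eef_rot: [-180.0, -0.0, 14.2]
contact_force: [-0.0, -0.1, -0.9]
gripper_width: 0.0439
gripper_force: 20.0
```

>>> {"op": "play_rows", "data": {
  "rows": [
    {"slide": [0, 0, 0], "delta_rot": [0, 0, 0], "fingers": 0.4},
    {"slide": [0, 0, 0], "delta_rot": [0, 0, 0], "fingers": 0.4},
    {"slide": [0, 0, 0], "delta_rot": [0, 0, 0], "fingers": 0.4},
    {"slide": [0, 0, -0.15], "delta_rot": [0, 0, 0], "fingers": 0.4},
    {"slide": [0, 0, -0.35], "delta_rot": [0, 0, 0], "fingers": 0.4},
    {"slide": [0, 0, -0.35], "delta_rot": [0, 0, 0], "fingers": 1},
    {"slide": [0, 0, -0.15], "delta_rot": [0, 0, 0], "fingers": 1}
  ]
}}

```text
time_s: 7.2
tcp_pos: [0.5341, 0.0544, 0.1723]
eef_rot: [-180.0, -0.3, 14.2]
contact_force: [-0.3, -0.4, -0.5]
gripper_width: 0.0759
gripper_force: 0.0
```

>>> {"op": "play_rows", "data": {
  "rows": [
    {"slide": [-0.06, -0.35, 0], "delta_rot": [0, 0, 0], "fingers": 1},
    {"slide": [-0.06, -0.35, 0], "delta_rot": [0, 0, 0], "fingers": 1},
    {"slide": [-0.06, -0.35, 0], "delta_rot": [0, 0, 0], "fingers": 1},
    {"slide": [-0.06, -0.35, 0], "delta_rot": [0, 0, 0], "fingers": 1},
    {"slide": [-0.08, -0.36, 0], "delta_rot": [0, 0, 0], "fingers": 1},
    {"slide": [0, 0, 0], "delta_rot": [0, 0, 0], "fingers": 1}
  ]
}}

```text
time_s: 7.95
tcp_pos: [0.4201, 0.301, 0.1689]
eef_rot: [-180.0, -0.0, 14.5]
contact_force: [-0.0, -0.2, -0.1]
gripper_width: 0.0875
gripper_force: 0.0
```

Run:
```python
from h import *
s,c=wrist();t=r.capture("top")
x=t["image"][130:310,60:400];x=cv2.resize(x,None,fx=2,fy=2)
y=cv2.resize(c["image"],(480,360))
o=np.zeros((360,800,3),np.uint8);o[:,:320]=x[:,360:680];o[:,320:]=y;cv2.imwrite("pics/w4.png",o)
print(go(.421,.298,s))
```

```text
(array([ 0.  ,  0.02, -0.  ]), 'tcp', array([0.4201, 0.301 , 0.1689]), 'yaw', np.float64(14.47), 't', 7.95)
```

View pics/w4.png

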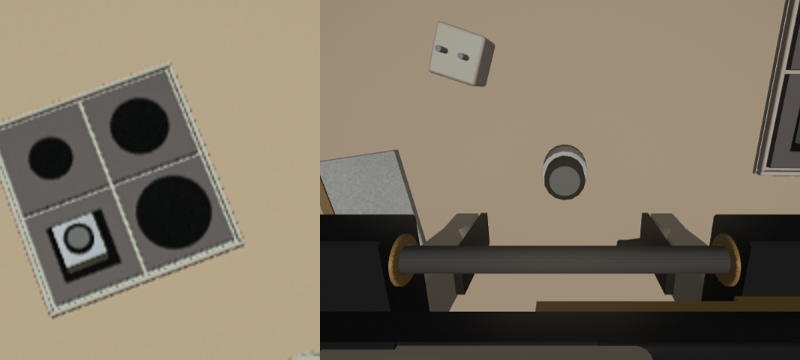

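The camera stands in its square recess; the wrist view shows the tall objective's lens at wrist pixel (327,241).

Run:
```python
from h import *
s,c=wrist()
p=cast(c,(326.7,241.5),.066);print(p,go(*p,s))
t=r.capture("top")
print("cam placed",cast(t,(60+180+77/2,130+237/2),.060))
```

```text
[0.4193101  0.29748251] (array([-0.01,  0.  ,  0.  ]), 'tcp', array([0.4209, 0.2985, 0.1687]), 'yaw', np.float64(14.32), 't', 8.05)
cam placed [0.53293109 0.05464475]
```

>>> {"op": "play_rows", "data": {
  "rows": [
    {"slide": [-0.01, 0, 0.3], "delta_rot": [0, 0, 0], "fingers": 1},
    {"slide": [0, 0, 0.3], "delta_rot": [0, 0, 0], "fingers": 1},
    {"slide": [0, 0, 0.25], "delta_rot": [0, 0, 0], "fingers": 1},
    {"slide": [0, 0, 0.15], "delta_rot": [0, 0, 0], "fingers": 1},
    {"slide": [0, 0, 0.05], "delta_rot": [0, 0, 0], "fingers": 1},
    {"slide": [0, 0, 0], "delta_rot": [0, 0, 0], "fingers": 0.3},
    {"slide": [0, 0, 0], "delta_rot": [0, 0, 0], "fingers": -0.3},
    {"slide": [0, 0, 0], "delta_rot": [0, 0, 0], "fingers": -0.3}
  ],
  "squeeze": 25
}}

```text
time_s: 9.15
tcp_pos: [0.4203, 0.2982, 0.0123]
eef_rot: [-179.9, -0.1, 14.2]
contact_force: [0.4, 0.3, 0.8]
gripper_width: 0.0631
gripper_force: 0.0
```

>>> {"op": "play_rows", "data": {
  "rows": [
    {"slide": [0, 0, 0], "delta_rot": [0, 0, 0], "fingers": -0.3},
    {"slide": [0, 0, 0], "delta_rot": [0, 0, 0], "fingers": -0.3},
    {"slide": [0, 0, 0], "delta_rot": [0, 0, 0], "fingers": -0.3},
    {"slide": [0, 0, 0], "delta_rot": [0, 0, 0], "fingers": -0.3}
  ]
}}

```text
time_s: 9.65
tcp_pos: [0.4203, 0.2985, 0.0119]
eef_rot: [-179.9, -0.1, 14.2]
contact_force: [-0.8, 2.0, 6.5]
gripper_width: 0.0452
gripper_force: 25.0
```

>>> {"op": "play_rows", "data": {
  "rows": [
    {"slide": [0, 0, -0.15], "delta_rot": [0, 0, 0], "fingers": -0.3},
    {"slide": [0, 0, -0.3], "delta_rot": [0, 0, 0], "fingers": -0.3},
    {"slide": [0, 0, -0.25], "delta_rot": [0, 0, 0], "fingers": -0.3},
    {"slide": [0.14, 0.35, 0], "delta_rot": [0, 0, 0], "fingers": -0.3},
    {"slide": [0.14, 0.35, 0], "delta_rot": [0, 0, 0], "fingers": -0.3},
    {"slide": [0.14, 0.35, 0], "delta_rot": [0, 0, 0], "fingers": -0.3},
    {"slide": [0.14, 0.35, 0], "delta_rot": [0, 0, 0], "fingers": -0.3},
    {"slide": [0.14, 0.35, 0], "delta_rot": [0, 0, 0], "fingers": -0.3}
  ]
}}

```text
time_s: 10.65
tcp_pos: [0.5862, 0.0671, 0.1155]
eef_rot: [180.0, 0.1, 14.2]
contact_force: [1.5, 1.1, -2.9]
gripper_width: 0.0458
gripper_force: 25.0
```

>>> {"op": "play_rows", "data": {
  "rows": [
    {"slide": [0.14, 0.35, 0], "delta_rot": [0, 0, 0], "fingers": -0.3},
    {"slide": [0.14, 0.35, 0], "delta_rot": [0, 0, 0], "fingers": -0.3},
    {"slide": [0, 0, 0], "delta_rot": [0, 0, 0], "fingers": -0.3},
    {"slide": [0, 0, 0], "delta_rot": [0, 0, 0], "fingers": -0.3}
  ]
}}

```text
time_s: 11.15
tcp_pos: [0.6516, -0.0229, 0.115]
eef_rot: [-180.0, 0.2, 14.1]
contact_force: [0.2, 0.7, -2.1]
gripper_width: 0.0456
gripper_force: 25.0
```

Run:
```python
from h import *
s,c=wrist();cv2.imwrite("pics/w5.png",c["image"])
print(go(.654,-.021,s),s["gripper_width"],s["eef_rot"])
```

```text
(array([ 0.02, -0.01, -0.  ]), 'tcp', array([ 0.6516, -0.0229,  0.115 ]), 'yaw', np.float64(14.14), 't', 11.15) 0.04558551634869349 [-1.79973132e+02  1.53749203e-01  1.41388469e+01]
```

View pics/w5.png

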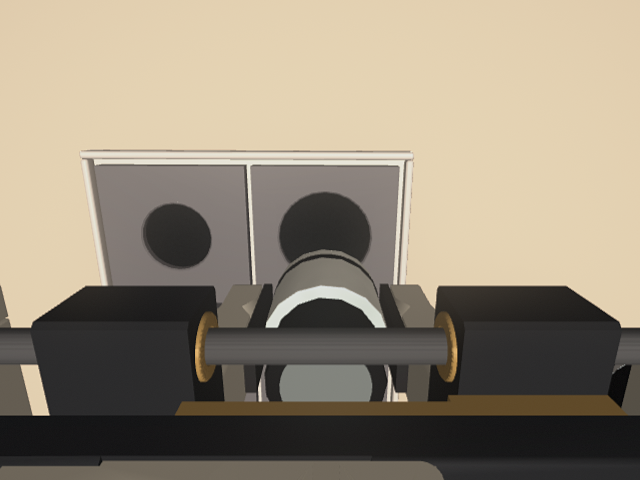

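The tall recess spans columns 279–371, centre about (325,237), ahead of the held part; the eyepiece recess is at (177,236).

Run:
```python
from h import *
s,c=wrist()
e=cast(c,(177,236),.012);p=cast(c,(325,237),.013);print("eye",e,"tall",p,go(*p,s))
```

```text
eye [0.6286341  0.07625878] tall [ 0.65279517 -0.02131362] (array([ 0.01, -0.  , -0.  ]), 'tcp', array([ 0.6517, -0.0223,  0.1154]), 'yaw', np.float64(14.21), 't', 11.2)
```

>>> {"op": "play_rows", "data": {
  "rows": [
    {"slide": [0.01, 0, 0.25], "delta_rot": [0, 0, 0], "fingers": -0.3},
    {"slide": [0, 0, 0.2], "delta_rot": [0, 0, 0], "fingers": -0.3},
    {"slide": [0, 0, 0.1], "delta_rot": [0, 0, 0], "fingers": -0.3},
    {"slide": [0, 0, 0.05], "delta_rot": [0, 0, 0], "fingers": -0.3},
    {"slide": [0, 0, 0.02], "delta_rot": [0, 0, 0], "fingers": -0.3},
    {"slide": [0, 0, 0.01], "delta_rot": [0, 0, 0], "fingers": -0.3},
    {"slide": [0, 0, 0], "delta_rot": [0, 0, 0], "fingers": -0.3}
  ]
}}

```text
time_s: 12.12
tcp_pos: [0.6546, -0.022, 0.0225]
eef_rot: [180.0, -0.1, 14.2]
contact_force: [-0.1, -0.3, -3.2]
gripper_width: 0.0455
gripper_force: 25.0
```

Two to three millimetres to go.

>>> {"op": "play_rows", "data": {
  "rows": [
    {"slide": [0, 0, 0.01], "delta_rot": [0, 0, 0], "fingers": -0.3},
    {"slide": [0, 0, 0.005], "delta_rot": [0, 0, 0], "fingers": -0.3},
    {"slide": [0, 0, 0], "delta_rot": [0, 0, 0], "fingers": -0.3}
  ]
}}

```text
time_s: 12.5
tcp_pos: [0.6543, -0.0221, 0.0199]
eef_rot: [180.0, -0.0, 14.2]
contact_force: [-1.1, 0.2, 1.0]
gripper_width: 0.0456
gripper_force: 25.0
```

>>> {"op": "play_rows", "data": {
  "rows": [
    {"slide": [0, 0, 0], "delta_rot": [0, 0, 0], "fingers": 0.4},
    {"slide": [0, 0, 0], "delta_rot": [0, 0, 0], "fingers": 0.4},
    {"slide": [0, 0, 0], "delta_rot": [0, 0, 0], "fingers": 0.4},
    {"slide": [0, 0, -0.15], "delta_rot": [0, 0, 0], "fingers": 0.4},
    {"slide": [0, 0, -0.35], "delta_rot": [0, 0, 0], "fingers": 0.4},
    {"slide": [0, 0, -0.35], "delta_rot": [0, 0, 0], "fingers": 0.4},
    {"slide": [0, 0, -0.15], "delta_rot": [0, 0, 0], "fingers": 0.4}
  ]
}}

```text
time_s: 13.38
tcp_pos: [0.6557, -0.0219, 0.1735]
eef_rot: [180.0, -0.3, 14.2]
contact_force: [0.2, 0.2, -1.1]
gripper_width: 0.0615
gripper_force: 0.0
```

>>> {"op": "play_rows", "data": {
  "rows": [
    {"slide": [-0.32, 0.23, 0], "delta_rot": [0, 0, 0], "fingers": 0.6},
    {"slide": [-0.32, 0.23, 0], "delta_rot": [0, 0, 0], "fingers": 0.6},
    {"slide": [-0.32, 0.23, 0], "delta_rot": [0, 0, 0], "fingers": 0.6},
    {"slide": [-0.32, 0.23, 0], "delta_rot": [0, 0, 0], "fingers": 0.6},
    {"slide": [-0.32, 0.24, 0], "delta_rot": [0, 0, 0], "fingers": 0.6},
    {"slide": [-0.32, 0.24, 0], "delta_rot": [0, 0, 0], "fingers": 0.6},
    {"slide": [0, 0, 0], "delta_rot": [0, 0, 0], "fingers": 0.6},
    {"slide": [0, 0, 0], "delta_rot": [0, 0, 0], "fingers": 0.6}
  ]
}}

```text
time_s: 14.38
tcp_pos: [0.4266, -0.2966, 0.1698]
eef_rot: [180.0, -0.0, 14.2]
contact_force: [-0.3, -1.3, -0.1]
gripper_width: 0.0697
gripper_force: 0.0
```

Run:
```python
from h import *
s,c=wrist();t=r.capture("top")
x=t["image"][130:310,60:400];x=cv2.resize(x,None,fx=2,fy=2)
y=cv2.resize(c["image"],(480,360))
o=np.zeros((360,800,3),np.uint8);o[:,:320]=x[:,300:620];o[:,320:]=y;cv2.imwrite("pics/w6.png",o)
print(go(.426,-.296,s))
```

```text
(array([-0., -0., -0.]), 'tcp', array([ 0.4266, -0.2966,  0.1698]), 'yaw', np.float64(14.16), 't', 14.375)
```

View pics/w6.png

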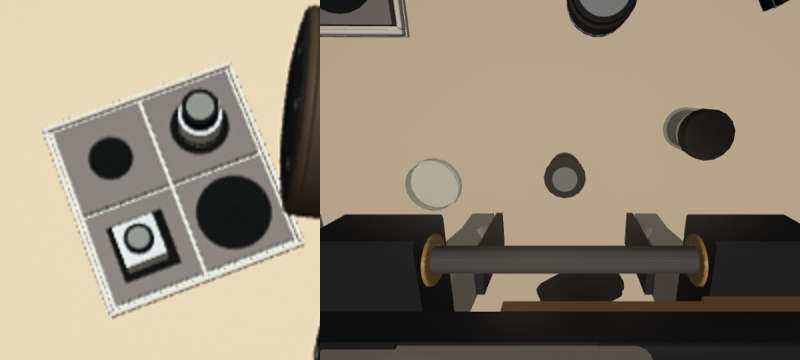

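Tall objective and camera stand in their recesses. The eyepiece lens is at wrist pixel (327,239), the dish and the jar lie clear of the fingers.

Run:
```python
from h import *
s,c=wrist();p=cast(c,(326.7,239),.056);print(p,go(*p,s))
```

```text
[ 0.42442567 -0.29717474] (array([-0.02,  0.  , -0.  ]), 'tcp', array([ 0.4273, -0.2958,  0.1696]), 'yaw', np.float64(14.27), 't', 14.475)
```

>>> {"op": "play_rows", "data": {
  "rows": [
    {"slide": [-0.02, 0, 0.3], "delta_rot": [0, 0, 0], "fingers": 0.6},
    {"slide": [0, 0, 0.3], "delta_rot": [0, 0, 0], "fingers": 0.6},
    {"slide": [0, 0, 0.25], "delta_rot": [0, 0, 0], "fingers": 0.6},
    {"slide": [0, 0, 0.15], "delta_rot": [0, 0, 0], "fingers": 0.6},
    {"slide": [0, 0, 0.07], "delta_rot": [0, 0, 0], "fingers": 0.6},
    {"slide": [0, 0, 0], "delta_rot": [0, 0, 0], "fingers": 0},
    {"slide": [0, 0, 0], "delta_rot": [0, 0, 0], "fingers": -0.5},
    {"slide": [0, 0, 0], "delta_rot": [0, 0, 0], "fingers": -0.5}
  ],
  "squeeze": 15
}}

```text
time_s: 15.52
tcp_pos: [0.4244, -0.2972, 0.01]
eef_rot: [179.9, -0.1, 14.2]
contact_force: [-0.6, 0.2, 0.7]
gripper_width: 0.0452
gripper_force: 0.0
```

>>> {"op": "play_rows", "data": {
  "rows": [
    {"slide": [0, 0, 0], "delta_rot": [0, 0, 0], "fingers": -0.5},
    {"slide": [0, 0, 0], "delta_rot": [0, 0, 0], "fingers": -0.5},
    {"slide": [0, 0, 0], "delta_rot": [0, 0, 0], "fingers": -0.5},
    {"slide": [0, 0, 0], "delta_rot": [0, 0, 0], "fingers": -0.5}
  ]
}}

```text
time_s: 16.02
tcp_pos: [0.4242, -0.2973, 0.0098]
eef_rot: [180.0, -0.1, 14.2]
contact_force: [-0.7, 0.6, 6.5]
gripper_width: 0.0398
gripper_force: 15.0
```

The width, 39.8 mm, shows the pads bear on the eyecup's edge only; I regrip higher so that they cover it.

>>> {"op": "play_rows", "data": {
  "rows": [
    {"slide": [0, 0, 0], "delta_rot": [0, 0, 0], "fingers": 0.1},
    {"slide": [0, 0, 0], "delta_rot": [0, 0, 0], "fingers": 0.1},
    {"slide": [0, 0, -0.07], "delta_rot": [0, 0, 0], "fingers": 0.1},
    {"slide": [0, 0, 0], "delta_rot": [0, 0, 0], "fingers": -0.5},
    {"slide": [0, 0, 0], "delta_rot": [0, 0, 0], "fingers": -0.5},
    {"slide": [0, 0, 0], "delta_rot": [0, 0, 0], "fingers": -0.5},
    {"slide": [0, 0, 0], "delta_rot": [0, 0, 0], "fingers": -0.5}
  ]
}}

```text
time_s: 16.9
tcp_pos: [0.4243, -0.2973, 0.0201]
eef_rot: [180.0, -0.1, 14.2]
contact_force: [-1.0, 1.6, 6.8]
gripper_width: 0.0395
gripper_force: 15.0
```

>>> {"op": "play_rows", "data": {
  "rows": [
    {"slide": [0, 0, -0.15], "delta_rot": [0, 0, 0], "fingers": -0.5},
    {"slide": [0, 0, -0.3], "delta_rot": [0, 0, 0], "fingers": -0.5},
    {"slide": [0, 0, -0.25], "delta_rot": [0, 0, 0], "fingers": -0.5},
    {"slide": [0.24, -0.26, 0], "delta_rot": [0, 0, 0], "fingers": -0.5},
    {"slide": [0.24, -0.26, 0], "delta_rot": [0, 0, 0], "fingers": -0.5},
    {"slide": [0.24, -0.26, 0], "delta_rot": [0, 0, 0], "fingers": -0.5},
    {"slide": [0.24, -0.26, 0], "delta_rot": [0, 0, 0], "fingers": -0.5},
    {"slide": [0.24, -0.26, 0], "delta_rot": [0, 0, 0], "fingers": -0.5}
  ]
}}

```text
time_s: 17.9
tcp_pos: [0.5505, -0.0622, 0.1243]
eef_rot: [-180.0, 0.0, 14.2]
contact_force: [1.1, -0.7, -0.7]
gripper_width: 0.0397
gripper_force: 15.0
```

>>> {"op": "play_rows", "data": {
  "rows": [
    {"slide": [0.24, -0.26, 0], "delta_rot": [0, 0, 0], "fingers": -0.5},
    {"slide": [0.24, -0.26, 0], "delta_rot": [0, 0, 0], "fingers": -0.5},
    {"slide": [0.26, -0.26, 0], "delta_rot": [0, 0, 0], "fingers": -0.5},
    {"slide": [0, 0, 0], "delta_rot": [0, 0, 0], "fingers": -0.5},
    {"slide": [0, 0, 0], "delta_rot": [0, 0, 0], "fingers": -0.5}
  ]
}}

```text
time_s: 18.52
tcp_pos: [0.6283, 0.0769, 0.1236]
eef_rot: [-180.0, 0.1, 14.2]
contact_force: [0.1, -1.1, -0.9]
gripper_width: 0.0395
gripper_force: 15.0
```

Run:
```python
from h import *
s,c=wrist();cv2.imwrite("pics/w7.png",c["image"])
print(go(.630,.0763,s),s["gripper_width"])
```

```text
(array([ 0.01,  0.01, -0.  ]), 'tcp', array([0.6283, 0.0769, 0.1236]), 'yaw', np.float64(14.25), 't', 18.525) 0.03953234588762962
```

View pics/w7.png

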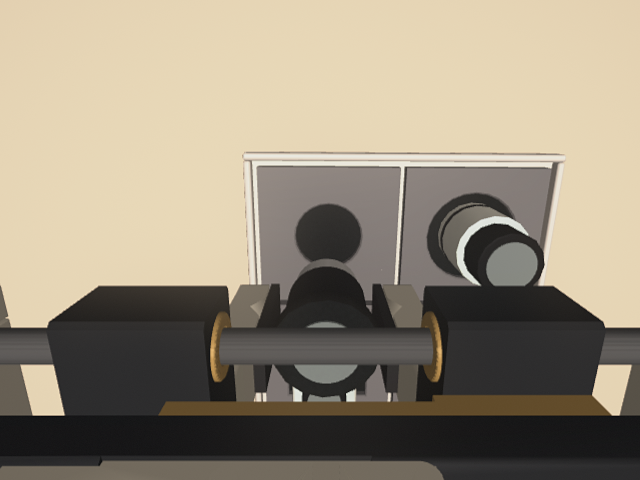

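The held eyepiece is upright and the recess (centre (328,235)) is dead ahead, matching the earlier estimate; I lower it.

>>> {"op": "play_rows", "data": {
  "rows": [
    {"slide": [0.005, 0, 0.25], "delta_rot": [0, 0, 0], "fingers": -0.5},
    {"slide": [0, 0, 0.2], "delta_rot": [0, 0, 0], "fingers": -0.5},
    {"slide": [0, 0, 0.1], "delta_rot": [0, 0, 0], "fingers": -0.5},
    {"slide": [0, 0, 0.05], "delta_rot": [0, 0, 0], "fingers": -0.5},
    {"slide": [0, 0, 0.02], "delta_rot": [0, 0, 0], "fingers": -0.5},
    {"slide": [0, 0, 0.01], "delta_rot": [0, 0, 0], "fingers": -0.5},
    {"slide": [0, 0, 0], "delta_rot": [0, 0, 0], "fingers": -0.5}
  ]
}}

```text
time_s: 19.45
tcp_pos: [0.6302, 0.0772, 0.0307]
eef_rot: [-180.0, -0.1, 14.2]
contact_force: [0.6, -0.4, -0.4]
gripper_width: 0.0393
gripper_force: 15.0
```

>>> {"op": "play_rows", "data": {
  "rows": [
    {"slide": [0, 0, 0.01], "delta_rot": [0, 0, 0], "fingers": -0.5},
    {"slide": [0, 0, 0.005], "delta_rot": [0, 0, 0], "fingers": -0.5},
    {"slide": [0, 0, 0], "delta_rot": [0, 0, 0], "fingers": -0.5}
  ]
}}

```text
time_s: 19.82
tcp_pos: [0.6301, 0.0771, 0.0282]
eef_rot: [180.0, -0.0, 14.2]
contact_force: [-1.3, 0.1, 2.2]
gripper_width: 0.0395
gripper_force: 15.0
```

>>> {"op": "play_rows", "data": {
  "rows": [
    {"slide": [0, 0, 0], "delta_rot": [0, 0, 0], "fingers": 0.3},
    {"slide": [0, 0, 0], "delta_rot": [0, 0, 0], "fingers": 0.3},
    {"slide": [0, 0, 0], "delta_rot": [0, 0, 0], "fingers": 0.3},
    {"slide": [0, 0, -0.15], "delta_rot": [0, 0, 0], "fingers": 0.3},
    {"slide": [0, 0, -0.35], "delta_rot": [0, 0, 0], "fingers": 0.3},
    {"slide": [0, 0, -0.35], "delta_rot": [0, 0, 0], "fingers": 0.3},
    {"slide": [0, 0, -0.1], "delta_rot": [0, 0, 0], "fingers": 0.3},
    {"slide": [-0.12, 0.32, 0], "delta_rot": [0, 0, 0], "fingers": 1}
  ]
}}

```text
time_s: 20.82
tcp_pos: [0.6254, 0.028, 0.1719]
eef_rot: [-180.0, -0.2, 14.4]
contact_force: [-0.0, -1.1, -0.8]
gripper_width: 0.0625
gripper_force: 0.0
```

>>> {"op": "play_rows", "data": {
  "rows": [
    {"slide": [-0.12, 0.32, 0], "delta_rot": [0, 0, 0], "fingers": 1},
    {"slide": [-0.12, 0.33, 0], "delta_rot": [0, 0, 0], "fingers": 1},
    {"slide": [-0.12, 0.33, 0], "delta_rot": [0, 0, 0], "fingers": 1},
    {"slide": [-0.12, 0.33, 0], "delta_rot": [0, 0, 0], "fingers": 1},
    {"slide": [-0.12, 0.33, 0], "delta_rot": [0, 0, 0], "fingers": 1},
    {"slide": [-0.13, 0.32, 0], "delta_rot": [0, 0, 0], "fingers": 1},
    {"slide": [0, 0, 0], "delta_rot": [0, 0, 0], "fingers": 1},
    {"slide": [0, 0, 0], "delta_rot": [0, 0, 0], "fingers": 1}
  ]
}}

```text
time_s: 21.82
tcp_pos: [0.5898, -0.2859, 0.1696]
eef_rot: [-180.0, 0.1, 14.2]
contact_force: [0.1, 1.1, 0.7]
gripper_width: 0.0878
gripper_force: 0.0
```

Run:
```python
from h import *
s,c=wrist();t=r.capture("top")
x=t["image"][130:310,60:400];x=cv2.resize(x,None,fx=2,fy=2)
y=cv2.resize(c["image"],(480,360))
o=np.zeros((360,800,3),np.uint8);o[:,:320]=x[:,300:620];o[:,320:]=y;cv2.imwrite("pics/w8.png",o)
print(go(.59,-.286,s))
```

```text
(array([ 0.,  0., -0.]), 'tcp', array([ 0.5898, -0.2859,  0.1696]), 'yaw', np.float64(14.16), 't', 21.825)
```

View pics/w8.png

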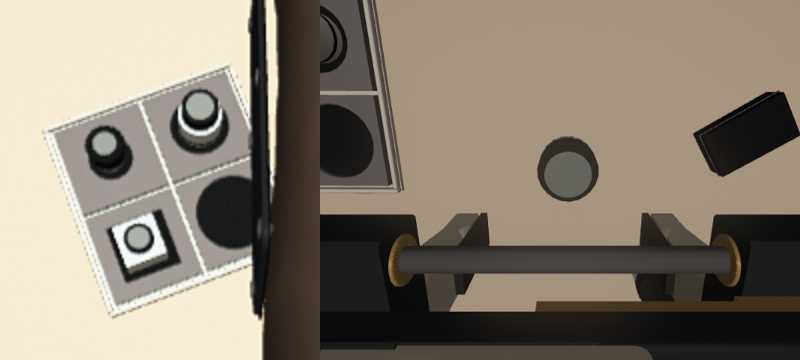

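The eyepiece stands in its recess too; the wide objective's lens centre is at wrist pixel (331,232), and the jar is well clear of the fingers.

Run:
```python
from h import *
s,c=wrist();p=cast(c,(330.7,232),.048);print(p,go(*p,s))
```

```text
[ 0.59084657 -0.2883759 ] (array([-0.  ,  0.02, -0.  ]), 'tcp', array([ 0.5903, -0.2849,  0.17  ]), 'yaw', np.float64(14.27), 't', 21.925)
```

>>> {"op": "play_rows", "data": {
  "rows": [
    {"slide": [0, 0.02, 0.3], "delta_rot": [0, 0, 0], "fingers": 1},
    {"slide": [0, 0, 0.3], "delta_rot": [0, 0, 0], "fingers": 1},
    {"slide": [0, 0, 0.25], "delta_rot": [0, 0, 0], "fingers": 1},
    {"slide": [0, 0, 0.15], "delta_rot": [0, 0, 0], "fingers": 1},
    {"slide": [0, 0, 0.06], "delta_rot": [0, 0, 0], "fingers": 1},
    {"slide": [0, 0, 0], "delta_rot": [0, 0, 0], "fingers": 0.2},
    {"slide": [0, 0, 0], "delta_rot": [0, 0, 0], "fingers": 0.2},
    {"slide": [0, 0, 0], "delta_rot": [0, 0, 0], "fingers": 0.2}
  ],
  "squeeze": 35
}}

```text
time_s: 22.98
tcp_pos: [0.5917, -0.2888, 0.0125]
eef_rot: [180.0, -0.1, 14.2]
contact_force: [0.8, -0.1, -0.1]
gripper_width: 0.0634
gripper_force: 0.0
```

>>> {"op": "play_rows", "data": {
  "rows": [
    {"slide": [0, 0, 0], "delta_rot": [0, 0, 0], "fingers": 0.1},
    {"slide": [0, 0, 0], "delta_rot": [0, 0, 0], "fingers": 0.1},
    {"slide": [0, 0, 0], "delta_rot": [0, 0, 0], "fingers": 0.1}
  ]
}}

```text
time_s: 23.35
tcp_pos: [0.5917, -0.2889, 0.0125]
eef_rot: [179.9, -0.1, 14.2]
contact_force: [-0.6, 0.9, 5.8]
gripper_width: 0.0614
gripper_force: 35.0
```

>>> {"op": "play_rows", "data": {
  "rows": [
    {"slide": [0, 0, -0.15], "delta_rot": [0, 0, 0], "fingers": 0.1},
    {"slide": [0, 0, -0.3], "delta_rot": [0, 0, 0], "fingers": 0.1},
    {"slide": [0, 0, -0.25], "delta_rot": [0, 0, 0], "fingers": 0.1},
    {"slide": [0.03, -0.33, 0], "delta_rot": [0, 0, 0], "fingers": 0.1},
    {"slide": [0.03, -0.33, 0], "delta_rot": [0, 0, 0], "fingers": 0.1},
    {"slide": [0.03, -0.33, 0], "delta_rot": [0, 0, 0], "fingers": 0.1},
    {"slide": [0.04, -0.33, 0], "delta_rot": [0, 0, 0], "fingers": 0.1},
    {"slide": [0.04, -0.31, 0], "delta_rot": [0, 0, 0], "fingers": 0.1}
  ]
}}

```text
time_s: 24.35
tcp_pos: [0.5544, -0.044, 0.1157]
eef_rot: [-180.0, 0.1, 14.2]
contact_force: [2.0, -0.5, -5.5]
gripper_width: 0.0614
gripper_force: 35.0
```

>>> {"op": "play_rows", "data": {
  "rows": [
    {"slide": [0, 0, 0], "delta_rot": [0, 0, 0], "fingers": 0.1},
    {"slide": [0, 0, 0], "delta_rot": [0, 0, 0], "fingers": 0.1}
  ]
}}

```text
time_s: 24.6
tcp_pos: [0.5551, -0.0453, 0.1159]
eef_rot: [-180.0, 0.1, 14.3]
contact_force: [0.5, 0.6, -5.1]
gripper_width: 0.0617
gripper_force: 35.0
```

Run:
```python
from h import *
s,c=wrist();cv2.imwrite("pics/w9.png",c["image"])
print(go(.556,-.0455,s),s["gripper_width"])
```

```text
(array([ 0.01,  0.  , -0.  ]), 'tcp', array([ 0.5551, -0.0453,  0.1159]), 'yaw', np.float64(14.25), 't', 24.6) 0.06171344612537732
```

View pics/w9.png

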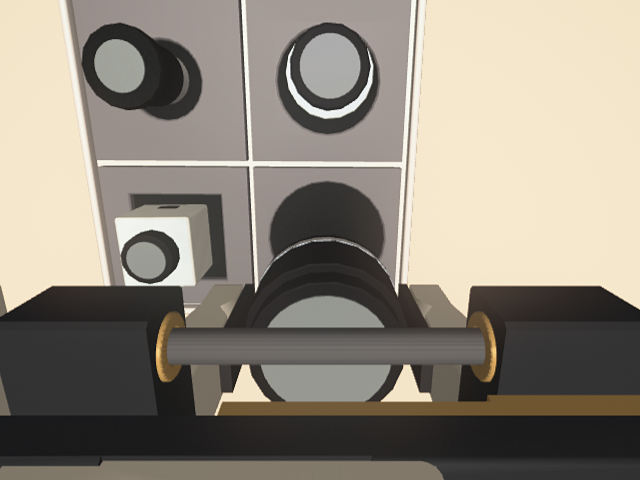

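All three placed parts stand well; the wide recess (columns 271–385) is centred ahead of the held lens. Lowering.

>>> {"op": "play_rows", "data": {
  "rows": [
    {"slide": [0.005, 0, 0.25], "delta_rot": [0, 0, 0], "fingers": 0.1},
    {"slide": [0, 0, 0.2], "delta_rot": [0, 0, 0], "fingers": 0.1},
    {"slide": [0, 0, 0.1], "delta_rot": [0, 0, 0], "fingers": 0.1},
    {"slide": [0, 0, 0.05], "delta_rot": [0, 0, 0], "fingers": 0.1},
    {"slide": [0, 0, 0.02], "delta_rot": [0, 0, 0], "fingers": 0.1},
    {"slide": [0, 0, 0], "delta_rot": [0, 0, 0], "fingers": 0.1},
    {"slide": [0, 0, 0], "delta_rot": [0, 0, 0], "fingers": 0.1}
  ]
}}

```text
time_s: 25.52
tcp_pos: [0.5569, -0.0451, 0.0241]
eef_rot: [180.0, -0.1, 14.2]
contact_force: [-0.3, 0.1, -5.0]
gripper_width: 0.0618
gripper_force: 35.0
```

>>> {"op": "play_rows", "data": {
  "rows": [
    {"slide": [0, 0, 0.01], "delta_rot": [0, 0, 0], "fingers": 0.1},
    {"slide": [0, 0, 0.01], "delta_rot": [0, 0, 0], "fingers": 0.1},
    {"slide": [0, 0, 0.005], "delta_rot": [0, 0, 0], "fingers": 0.1},
    {"slide": [0, 0, 0], "delta_rot": [0, 0, 0], "fingers": 0.1}
  ]
}}

```text
time_s: 26.02
tcp_pos: [0.5565, -0.0452, 0.0204]
eef_rot: [180.0, -0.0, 14.2]
contact_force: [-4.3, 1.9, 5.3]
gripper_width: 0.0614
gripper_force: 35.0
```

>>> {"op": "play_rows", "data": {
  "rows": [
    {"slide": [0, 0, 0], "delta_rot": [0, 0, 0], "fingers": 0.68},
    {"slide": [0, 0, 0], "delta_rot": [0, 0, 0], "fingers": 0.68},
    {"slide": [0, 0, 0], "delta_rot": [0, 0, 0], "fingers": 0.68},
    {"slide": [0, 0, -0.15], "delta_rot": [0, 0, 0], "fingers": 0.68},
    {"slide": [0, 0, -0.35], "delta_rot": [0, 0, 0], "fingers": 0.68},
    {"slide": [0, 0, -0.35], "delta_rot": [0, 0, 0], "fingers": 0.68},
    {"slide": [0, 0, -0.35], "delta_rot": [0, 0, 0], "fingers": 0.68},
    {"slide": [0, 0.35, 0], "delta_rot": [0, 0, 0], "fingers": 0.68}
  ]
}}

```text
time_s: 27.02
tcp_pos: [0.5723, -0.0946, 0.2053]
eef_rot: [179.9, -0.6, 14.5]
contact_force: [0.6, 0.2, -1.3]
gripper_width: 0.0735
gripper_force: 0.0
```

>>> {"op": "play_rows", "data": {
  "rows": [
    {"slide": [0, 0.35, 0], "delta_rot": [0, 0, 0], "fingers": 0.68},
    {"slide": [0, 0.35, 0], "delta_rot": [0, 0, 0], "fingers": 0.68},
    {"slide": [0, 0.35, 0], "delta_rot": [0, 0, 0], "fingers": 0.68},
    {"slide": [0, 0.35, 0], "delta_rot": [0, 0, 0], "fingers": 0.68},
    {"slide": [0, 0.35, 0], "delta_rot": [0, 0, 0], "fingers": 0.68},
    {"slide": [0, 0, 0], "delta_rot": [0, 0, 0], "fingers": 0.68},
    {"slide": [0, 0, 0], "delta_rot": [0, 0, 0], "fingers": 0.68}
  ]
}}

```text
time_s: 27.9
tcp_pos: [0.6334, -0.3507, 0.1988]
eef_rot: [-180.0, 0.0, 14.2]
contact_force: [-0.6, 0.6, -0.1]
gripper_width: 0.0736
gripper_force: 0.0
```

Run:
```python
from h import *
t=r.capture("top")["image"];a=r.capture("scene")["image"]
o=np.zeros((600,400,3),np.uint8);o[:300]=cv2.resize(t[150:300,200:400],(400,300));o[300:]=cv2.resize(a[200:320,260:420],(400,300))
cv2.imwrite("pics/w10.png",o)
```

```text
(no output)
```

View pics/w10.png

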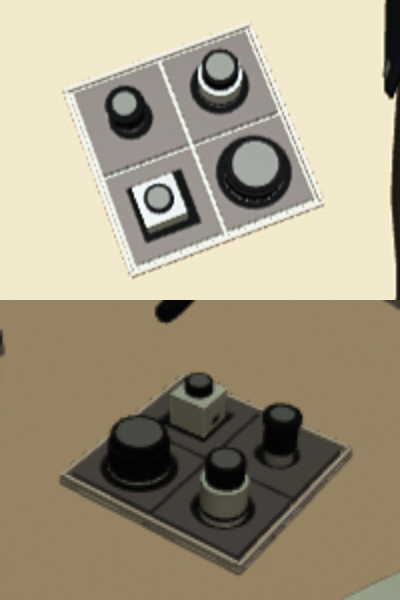

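All four stand upright, each in its own recess: eyepiece (128,110), tall objective (220,80), wide objective (255,170) and camera (160,205) in the crop. The gripper is clear, so I hand in.

```bash
python3 -c "
from plant import r
print(r.close_job())"
```

```text
the job is handed in; nothing more can be done
None
```

The final pictures show all four optical parts upright in their own recesses, with the jar and adapter never touched; the job was handed in at about 28 s, and no verdict came back.

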